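# Fit the grating disc onto the vegetable-prep machine's drive

### The arm

A 6-joint arm with a two-finger parallel gripper is mounted at the origin on the work surface. World frame = base frame: x ahead of the robot, y to its left, z up, the work surface at z = 0. Lengths are in m, angles in rad, forces in N, time in s.
With the tool pointing down it reaches from about 0.25 to 0.725 m from the base axis. Payload 4 kg.
Tool frame: the origin (TCP) lies on the front face of the gripper's body, between the roots of the fingers; the fingertips stand 73 mm ahead of it and the grasp point (between the pads) lies 54 mm ahead of it; z points along the fingers, y is the line along which they close (so a half turn about z gives the same grasp; the last joint's range is limited). The gripper opens to 85 mm and grips with 20 to 120 N. Pads are 22 mm wide; open, the fingers measure 114 mm over their backs; the gripper's body (76 mm by 85 mm) begins 54 mm behind the grasp point. The pads swing forward as they close: fully open they stand 13 mm farther back than shut.
Start: joints at [1.228, 0.241, 0.005, 1.335, 0, 1.571], TCP at [0.168, 0.471, 0.304] pointing down, gripper open.
Joint ranges: [-2.72, 2.72], [-1.05, 1.87], [-1.09, 1.28], [-1.99, 2.15], [-1.42, 1.44], [-3.14, 3.14]. Speed limits (rad/s): [2.79, 2.79, 3.14, 3.14, 3.14, 3.14].

### API

Orientations are given as a unit quaternion [x, y, z, w].
In Python, from workcell import bot gives the robot as it stands. The module is installed in compiled form; this text tells all that it offers.
- The arm moves only by the tool step_arm, never from a script. Its argument "rows" is a list of rows, each a list of 2 entries, a list of its own where there are three numbers: the shift along the tool's x, y, z in mm, then the turn about the tool's z in degrees. A call has 1 to 12 rows; each row is the pose to reach, as a shift and turn from the pose commanded when the call began, along the tool's axes at that moment; what a row does not reach only later rows make up. A row lasts 1/8 s, in which the tool goes at most 62.5 mm and 10.7 degrees, less where a joint would pass 70% of its speed; a pose out of reach is approached as far as the arm can. A call with a gripper value outside its range is refused whole. "claw" is the gripper's target within -1 to 1 (shut at 1, half-way at 0, fully open at -1), set as the call begins (left out, the last holds). The fingers move at their own pace and stop on an object; the grip force is fixed at half the most. Time passes only in rows, so rows that repeat a pose let the fingers close. It gives the time, the measured TCP pose, the force, the opening and the grip force at its end, in the units of the state.
- bot.get_obs(): the state, without advancing time (a new reading comes with each control period).
- bot.camera(name): name is "scene" or "top"; returns (picture, depth): 384x512x3 uint8, red, green, blue; 384x512 float32, m along the optical axis (not along the pixel's ray), 0 where there is no reading.
- bot.camera_params(name): a dict with "fx", "fy", "cx", "cy" (pixels), "pose" (4x4, takes a point from camera to world coordinates). Camera axes: x right, y up, looking along -z (the intrinsics and any distortion apply to the point x, -y, -z); pixel columns grow to the right and rows downward; lengths in m; the calibration is good to about 2 mm. A picture is of the moment at which its call begins. camera_params takes no time and is no camera call.
- bot.job_done(): hands the job in; it is judged then, once.
Trained networks look in the newest picture that a camera, given by its name, has taken for a name from the list of things; names that differ only in an ending like _2 or _b are one class to them, and where a whole thing is asked for, a point or a joint stands for the part that bears it (a point fixed in the world has none). Each returns a list of dicts, best first, with "score" (0 to 1); they miss things now and then, are a little off and sometimes report something else, mostly with a low value. They report only what shows in the picture. A call takes as long as a camera call. They do not tell look-alikes from the thing itself.
- bot.trace(target, camera): "pixels" (384x512 bool, what is visible of it) and "uv" ([column, row] in pixels, amid what is visible of it).
The state is a dict: "clock": time; "joint_pos": joint angles; "joint_vel": joint speeds; "tau": joint torques, N m; "eef_pos": TCP position; "tool_rot": TCP orientation; "ft_force": force on the tool from outside, world axes, zero at the start; "ft_torque": the same for the moment, N m; "grip_width": finger opening in m; "grasp_force": force on a finger pad.
Only numpy, scipy, OpenCV 4.12 (cv2) and the standard library are available. Lean on these libraries where they do the work, as an engineer would, in place of code of your own. Each camera call takes 0.05 s, during which the arm holds its last target. There are 200 camera calls.

### The job

Take the cheese-grating disc off its stand by its square knob and fit it on the prep machine: lower its cross-shaped foot into the collar and, pressing only lightly, turn it until the foot drops into the drive, then let go with the disc fully home, level and at rest. Never lean hard on the drive, and leave the food box, bowl and jar where they are.

Things in the scene. Friction and masses are not known exactly. Their poses are not given: they have to be found in the camera images.
- disc: The grating disc, about 0.4 kg: round steel plate 150 mm across, 4 mm thick, over a white round flange 60 mm across, 8 mm thick. Origin: centre of the flange's underside, the face that seats; z up. Plate from 8 to 12 mm above the origin, grip knob above it, foot below. At the start it hangs level in the stand, turned any way within about 75 degrees.
- knob (a point): Middle of the disc's square grey grip knob, on the disc's axis, 32 mm above the disc's origin. The knob is 26 x 26 mm, its sides parallel to the disc's x and y, and stands 40 mm up from the plate (20 mm above and below this point). Same axes as the disc.
- foot (a point): Centre of the lower end of the disc's foot, 26 mm below the disc's origin. The foot is a plus-shaped (four-armed) key 26 mm long, 26 mm across the arms, the arms 7 mm thick, square-ended and along the disc's x and y.
- stand: White stand the disc starts in: 120 x 120 x 10 mm base plate with an upright round tube on it, bore 35 mm, outside 48 mm, rim 50 mm above the table; fixed. The flange rests on the rim, the foot hangs in the bore. Origin: centre of the underside, under the tube.
- machine: The prep machine's aluminium motor base, fixed, left or right of the stand. Origin: on the table under the drive's axis; z up. It runs from 100 mm before (-x) to 120 mm behind the origin and 110 mm to either side; top face 110 mm above the table, on it a round low wall about the drive, inside 180 mm, outside 192 mm across, rim 152 mm above the table.
- seat (a point): Point on the drive's vertical axis, level with the top of the white collar (52 mm across, 140 mm above the table). The collar's mouth is 41.6 mm wide, coned at 45 degrees down 6 mm to a round guide bore 29.6 mm wide and 6 mm deep. Home: the flange rests on the collar, the disc's origin is at this point and its plate level with the round wall's rim. Axes are the machine's.
- drive_top (a point): On the same axis at the steel drive's top, 12 mm below the seat. In it is a plus-shaped slot, arms 10 mm wide, 18 mm deep. The key enters any of four ways, within about 6 degrees; until then the foot stands on this face, the disc 14 mm short of home. The drive's angle is arbitrary and not reported (axes here are the machine's). Its gearing holds it up to 0.25 N m; over 60 N is leaning hard.
- food_box: Bystander: closed clear food box with green lid, 112 x 112 mm, 142 mm high; origin at the centre of its underside.
- steel_bowl: Bystander: empty steel bowl, 100 mm across, 50 mm high; origin at the centre of its underside.
- spice_jar: Bystander: glass jar with steel cap, 56 mm across, 100 mm high; origin at the centre of its underside.
There are look-alikes about, which are no part of the job. What is shaped like the disc but purple or red is not meant. What is shaped like the stand but blue is not meant.

How it is judged:
On the way, in this order (a step that is already met when the one before it is completed fails the run):
1. the disc is lifted clear of its stand (distance between disc and stand above 0.1 m), for 0.1 s.
2. the disc's foot is in the collar (horizontal distance between disc and seat below 0.005 m and z of disc in the frame of seat below 0.02 m), for 0.1 s.
At the end, for the whole second after the job is handed in: The disc's foot is keyed in the drive and its flange is down on the collar: its origin within 4 mm sideways of the seat point and less than 3 mm above it, level within 0.05 rad, at rest; the food box, bowl and jar within 20 mm of where they stood (horizontal distance between disc and seat below 0.004 m and z of disc in the frame of seat below 0.003 m and angle between disc's own z axis and vertical below 0.05 rad and linear speed of disc below 0.02 m/s and distance of each of food_box, steel_bowl, spice_jar from where it was at the start of the episode below 0.02 m); the robot touches nothing.
It fails at once if the disc is pressed or dropped on the machine with more than 60 N (contact force between disc and machine above 60 N).
It fails at once if the food box is disturbed (distance of food_box from where it was at the start of the episode above 0.02 m).
It fails at once if the bowl is disturbed (distance of steel_bowl from where it was at the start of the episode above 0.02 m).
It fails at once if the jar is disturbed (distance of spice_jar from where it was at the start of the episode above 0.02 m).
It also fails if it takes over 72 s, if anything falls off the work surface, if the arm or the gripper's body presses on something with over 40 N, if the wrist force passes 120 N, or if a joint passes its speed limit or range.

## Working session

There is one attempt and no reset: what is moved stays moved. The work goes in short steps, Python scripts to look and compute and a tool call to move; the robot and the scene stay as the last step left them, time stands still between calls to the robot, and variables do not carry over. Pictures are saved under pics/ and viewed, at most 10 in all, crops included, and the job is handed in when it is done.

Besides the shell and the picture viewer there is one more tool, called in YAML: its name, and indented under it one key for each argument. step_arm: Moves the arm, as the interface text tells. Its arguments: {"type":"object","properties":{"rows":{"type":"array"},"claw":{"type":"number"}},"required":["rows"]}

```bash
mkdir -p pics; cat > h.py <<'E'
import numpy as np, cv2
from workcell import bot
def cam(n):
    im,d=bot.camera(n); return im,d,bot.camera_params(n)
def pts(d,p):
    v,u=np.mgrid[:d.shape[0],:d.shape[1]]
    c=np.stack([(u-p['cx'])/p['fx']*d,-(v-p['cy'])/p['fy']*d,-d,np.ones_like(d)],-1)
    return (c@np.array(p['pose']).T)[...,:3]
E
python3 - <<'E'
from h import *
out=[]
for n in ['scene','top']:
    im,d,p=cam(n); np.savez(f'{n}.npz',im=im,d=d); cv2.imwrite(f'pics/{n}0.png',im[...,::-1])
    X=pts(d,p); print(n,{k:np.round(v,3).tolist() for k,v in p.items()})
    for t in ['disc','knob','stand','machine','seat','food_box','steel_bowl','spice_jar']:
        try:
            for r in bot.trace(t,n)[:4]:
                m=r['pixels']&(d>0); q=X[m]
                print(t,round(r['score'],2),np.round(r['uv']).tolist(),m.sum(),np.round(np.median(q,0),3),np.round(np.percentile(q,2,axis=0),3),np.round(np.percentile(q,98,axis=0),3))
        except Exception as e: print(t,e)
print(bot.get_obs())
E
```

```text
scene {'fx': 446.006, 'fy': 446.006, 'cx': 251.381, 'cy': 200.436, 'pose': [[-0.881, -0.281, 0.38, 1.067], [0.472, -0.499, 0.727, 0.911], [-0.015, 0.82, 0.572, 0.856], [0.0, 0.0, 0.0, 1.0]]}
disc 0.87 [240.0, 190.0] 942 [ 0.553 -0.167  0.063] [ 0.478 -0.24   0.058] [ 0.614 -0.109  0.103]
disc 0.86 [292.0, 178.0] 772 [ 0.34  -0.177  0.039] [ 0.266 -0.25   0.034] [ 0.399 -0.117  0.077]
disc 0.86 [222.0, 163.0] 717 [ 0.516 -0.383  0.038] [ 0.44  -0.466  0.01 ] [ 0.577 -0.322  0.077]
knob 0.9 [291.0, 175.0] 816 [ 0.34  -0.177  0.039] [ 0.266 -0.253  0.034] [ 0.401 -0.117  0.077]
knob 0.74 [238.0, 190.0] 971 [ 0.552 -0.169  0.062] [ 0.451 -0.266  0.002] [ 0.614 -0.109  0.103]
knob 0.71 [219.0, 162.0] 698 [ 0.517 -0.382  0.038] [ 0.441 -0.453  0.034] [ 0.577 -0.322  0.077]
stand 0.73 [152.0, 205.0] 799 [ 0.816 -0.277  0.011] [ 0.74  -0.35   0.004] [ 0.876 -0.224  0.051]
stand 0.6 [236.0, 208.0] 489 [ 0.564 -0.146  0.01 ] [ 0.499 -0.207  0.002] [ 0.614 -0.108  0.018]
machine 0.78 [308.0, 247.0] 7693 [0.546 0.218 0.11 ] [0.422 0.088 0.028] [0.64  0.297 0.152]
seat 0.73 [307.0, 246.0] 7822 [0
[... 1803 characters left out ...]
371  0.104]
{'clock': 0.9, 'joint_pos': array([ 1.22801398e+00,  2.40579541e-01,  5.00727867e-03,  1.33520287e+00,
       -1.39744944e-05,  1.57081494e+00]), 'joint_vel': array([ 0.00014359, -0.00211546,  0.00014589,  0.0017311 , -0.00099358,
        0.0003376 ]), 'tau': array([-8.71956345e-04, -3.72192371e+01,  2.52694577e+01,  9.87252315e-04,
       -1.08034417e-04, -7.95514055e-07]), 'eef_pos': array([0.16805765, 0.47091098, 0.30391948]), 'tool_rot': array([1.70562475e-01, 9.85346864e-01, 9.25240612e-06, 8.69253611e-06]), 'ft_force': array([0.66751398, 0.19570455, 0.4295782 ]), 'ft_torque': array([0.04866964, 0.0108056 , 0.01288281]), 'grasp_force': 0.0, 'grip_width': 0.08522179510040731}
```

```bash
python3 - <<'E'
from h import *
S=np.load('scene.npz');T=np.load('top.npz')
a=S['im'];b=T['im']
c1=cv2.resize(a[150:230,200:280],(300,300),interpolation=cv2.INTER_CUBIC);c2=cv2.resize(b[165:245,273:353],(300,300),interpolation=cv2.INTER_CUBIC)
cv2.imwrite('pics/crop.png',np.hstack([c1,c2])[...,::-1])
cv2.imwrite('pics/both.png',cv2.resize(np.hstack([a[90:],b[90:]]),(800,230+0),interpolation=cv2.INTER_AREA)[...,::-1])
for n,Z in (('scene',S),('top',T)):
    X=pts(Z['d'],bot.camera_params(n))
    def sel(c,r0,r1,z0,z1):
        r=np.hypot(X[...,0]-c[0],X[...,1]-c[1]); return (r<r1)&(r>=r0)&(X[...,2]>z0)&(X[...,2]<z1)
    m=sel((.546,-.177),0,.1,.055,.068); print(n,'plate',m.sum(),cv2.minEnclosingCircle(X[m][:,:2].astype(np.float32)),np.median(X[m][:,2]))
    m=sel((.546,-.177),0,.05,.095,.11); q=X[m][:,:2]; print('knobtop',m.sum(),cv2.minAreaRect((q*1000).astype(np.float32)),np.median(X[m][:,2]))
    m=sel((.52,.18),.0,.13,.146,.160); print('wall',m.sum(),cv2.minEnclosingCircle(X[m][:,:2].astype(np.float32)),np.median(X[m][:,2]))
    m=sel((.52,.18),.0,.06,.135,.146); print('collar',m.sum(),cv2.minEnclosingCircle(X[m][:,:2].astype(np.float32)),np.median(X[m][:,2]))
E
```

```text
scene plate 827 ((0.5449797511100769, -0.17579089105129242), 0.07846228778362274) 0.062209230853243036
knobtop 49 ((548.5694580078125, -176.1964569091797), (25.232650756835938, 30.095989227294922), 38.864532470703125) 0.10160245902891585
wall 611 ((0.5137972831726074, 0.17674002051353455), 0.0996137261390686) 0.15134575412868645
collar 160 ((0.5127550959587097, 0.17792440950870514), 0.02839605137705803) 0.13916569899678782
top plate 1366 ((0.5455316305160522, -0.17708374559879303), 0.07495671510696411) 0.06129930282414786
knobtop 60 ((545.1876831054688, -177.02474975585938), (25.648067474365234, 25.934188842773438), 32.067474365234375) 0.1012276879131665
wall 382 ((0.5142869353294373, 0.17774058878421783), 0.09796665608882904) 0.1511273637465892
collar 126 ((0.513177752494812, 0.17786109447479248), 0.026962649077177048) 0.13867889417888957
```

View pics/scene0.png

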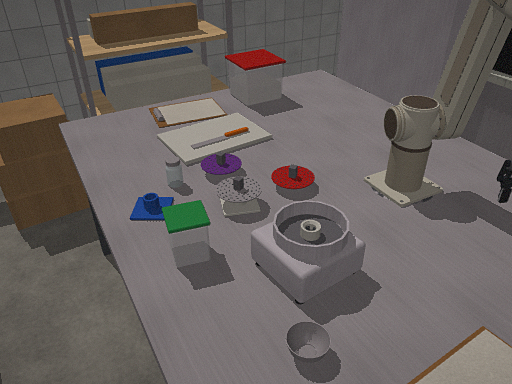

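View pics/crop.png

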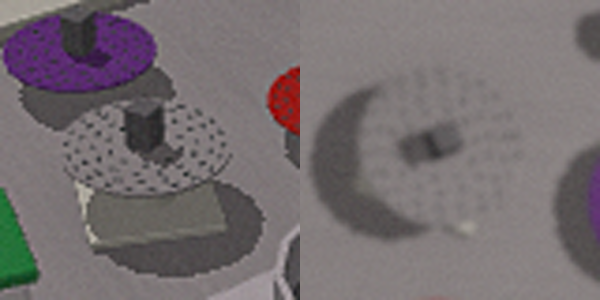

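View pics/top0.png

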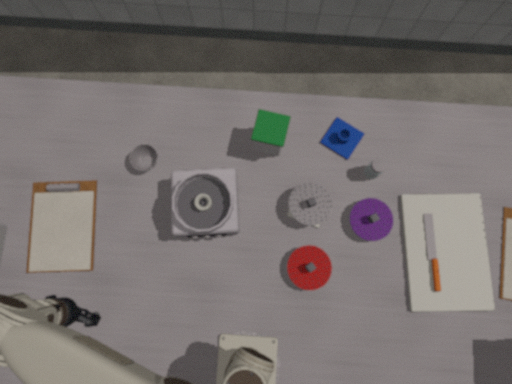

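```bash
cat >> h.py <<'E'
from scipy.spatial.transform import Rotation as R
def delta(target,yang=None):
    "mm in tool axes from the measured pose, and turn deg to put tool y at world angle yang"
    o=bot.get_obs(); r=R.from_quat(o['tool_rot']); 
    d=r.inv().apply(np.array(target)-o['eef_pos'])*1000
    y=r.as_matrix()[:,1]; a=np.degrees(np.arctan2(y[1],y[0]))
    print('tool delta',np.round(d,1),'y angle',round(a,1),'turn',None if yang is None else round((a-yang+90)%180-90,1),'q6',round(o['joint_pos'][5],2),'t',o['clock'])
E
python3 - <<'E'
from h import *
from scipy.optimize import minimize
for n in ('scene','top'):
    Z=np.load(n+'.npz'); X=pts(Z['d'],bot.camera_params(n)); c=np.array([.5455,-.1765])
    m=(np.hypot(*(X[...,:2]-c).transpose(2,0,1))<.024)&(X[...,2]>.066)&(X[...,2]<.097); q=X[m][:,:2]*1000
    def f(p):
        a=np.radians(p[2]); u=(q-p[:2])@np.array([[np.cos(a),-np.sin(a)],[np.sin(a),np.cos(a)]])
        return np.minimum(abs(abs(u).max(1)-13),4).mean()
    best=min((minimize(f,[c[0]*1000,c[1]*1000,a0],method='Nelder-Mead') for a0 in range(0,90,10)),key=lambda s:s.fun)
    print(n,len(q),best.x,best.fun,[round(f([545.5,-176.5,a]),2) for a in range(0,90,10)])
delta([.5455,-.1765,.25],35)
E
```

```text
scene 91 [ 545.46732823 -179.18252949   25.34981589] 1.3972588709415734 [np.float64(2.19), np.float64(2.03), np.float64(1.96), np.float64(1.89), np.float64(1.97), np.float64(2.14), np.float64(2.3), np.float64(2.37), np.float64(2.32)]
top 23 [ 545.60104664 -176.97592907   27.27663884] 0.9709505316056668 [np.float64(2.17), np.float64(1.84), np.float64(1.42), np.float64(1.06), np.float64(1.55), np.float64(1.97), np.float64(2.47), np.float64(2.67), np.float64(2.58)]
tool delta [-573.1 -482.9   53.9] y angle 70.4 turn 35.4 q6 1.57 t 0.9
```

Candidates: steel disc (scene 240,190; top 310,203), purple (222,163 / 370,219), red (292,178 / 310,268). I chose the steel one: the crop shows a perforated grey plate on a white stand, and its plate height of 62 mm matches. The knob is at (0.5455, -0.177) with yaw of about 30°, and the seat is at (0.513, 0.178).

step_arm:
  rows:
    - [[-48,-40,0],4]
    - [[-96,-80,0],8]
    - [[-144,-121,0],12]
    - [[-192,-161,0],16]
    - [[-239,-201,0],20]
    - [[-287,-241,0],24]
    - [[-335,-282,0],28]
    - [[-383,-322,0],32]
    - [[-430,-362,0],36]
    - [[-478,-402,0],40]
    - [[-526,-443,10],40]
    - [[-573,-483,20],40]
  claw: -1

```text
clock: 2.4
eef_pos: [0.5456, -0.1774, 0.2841]
tool_rot: [0.497, 0.867, 0.0, 0.001]
ft_force: [1.5, 0.6, 0.2]
grip_width: 0.0856
grasp_force: 0.0
```

step_arm:
  rows:
    - [[0,0,0],0]
    - [[0,0,0],0]
    - [[0,0,0],0]

```text
clock: 2.78
eef_pos: [0.5443, -0.1742, 0.2849]
tool_rot: [0.497, 0.868, 0.0, 0.0]
ft_force: [-0.8, 0.7, 0.1]
grip_width: 0.0856
grasp_force: 0.0
```

```bash
python3 - <<'E'
from h import *
delta([.5455,-.177,.144],30); print(bot.get_obs()['ft_force'])
im,d,p=cam('scene'); cv2.imwrite('pics/near.png',cv2.resize(im[80:230,170:370],(800,600))[...,::-1])
E
```

```text
tool delta [ -2.9  -0.5 140.9] y angle 30.4 turn 0.4 q6 0.73 t 2.775
[-0.81556911  0.74712776  0.05932714]
```

step_arm:
  rows:
    - [[-1,0,40],0]
    - [[-2,0,80],0]
    - [[-3,-0.5,105],0]
    - [[-3,-0.5,105],0]
    - [[-3,-0.5,105],0]
    - [[-3,-0.5,105],0]

```text
clock: 3.58
eef_pos: [0.5468, -0.1782, 0.1812]
tool_rot: [0.497, 0.868, 0.0, 0.002]
ft_force: [0.4, 0.0, 0.3]
grip_width: 0.0857
grasp_force: 0.0
```

```bash
python3 - <<'E'
from h import *
delta([.5455,-.177,.145],30); print(bot.get_obs()['ft_force'])
im,d,p=cam('scene'); im2,_,_=cam('top')
cv2.imwrite('pics/near1.png',np.hstack([cv2.resize(im[130:230,190:290],(400,400),interpolation=cv2.INTER_CUBIC),cv2.resize(im2[165:245,273:353],(400,400),interpolation=cv2.INTER_CUBIC)])[...,::-1])
E
```

```text
tool delta [ 1.8 -0.6 36.2] y angle 30.4 turn 0.4 q6 0.73 t 3.575
[0.41704693 0.01499082 0.30330097]
```

View pics/near1.png

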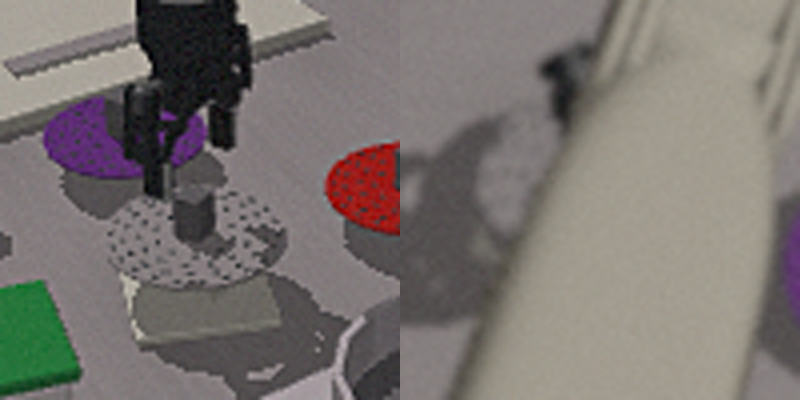

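The crop shows the open fingers above the knob, which sits at (195,210) between them. Descending and closing.

step_arm:
  rows:
    - [[1,0,15],0]
    - [[1,-0.5,30],0]
    - [[1,-0.5,35],0]
    - [[1,-0.5,35],0]
    - [[1,-0.5,35],0]

```text
clock: 4.3
eef_pos: [0.5451, -0.1777, 0.1443]
tool_rot: [0.497, 0.868, 0.0, 0.0]
ft_force: [0.1, 0.8, -0.7]
grip_width: 0.0853
grasp_force: 0.0
```

step_arm:
  rows:
    - [[0,0,0],0]
    - [[0,0,0],0]
    - [[0,0,0],0]
    - [[0,0,0],0]
    - [[0,0,0],0]
    - [[0,0,0],0]
    - [[0,0,0],0]
    - [[0,0,0],0]
    - [[0,0,0],0]
    - [[0,0,0],0]
  claw: 1

```text
clock: 5.55
eef_pos: [0.5449, -0.1778, 0.1445]
tool_rot: [0.497, 0.868, -0.0, 0.0]
ft_force: [-1.7, -0.7, 5.8]
grip_width: 0.0252
grasp_force: 60.1
```

step_arm:
  rows:
    - [[0,0,-10],0]
    - [[0,0,-30],0]
    - [[0,0,-60],0]
    - [[0,0,-90],0]
    - [[0,0,-120],0]
    - [[0,0,-150],0]
    - [[0,0,-170],0]
    - [[0,0,-170],0]
    - [[0,0,-170],0]
    - [[0,0,-170],0]

```text
clock: 6.8
eef_pos: [0.5442, -0.1773, 0.3123]
tool_rot: [0.497, 0.868, -0.0, -0.002]
ft_force: [-0.3, 0.2, -4.0]
grip_width: 0.0255
grasp_force: 59.0
```

```bash
python3 - <<'E'
from h import *
delta([.513,.178,.315],75); o=bot.get_obs(); print(o['ft_force'],o['eef_pos'],o['grip_width'])
c=o['eef_pos'][:2]
for n in ('scene','top'):
    im,d,p=cam(n); X=pts(d,p)
    if n=='scene': cv2.imwrite('pics/lift.png',cv2.resize(im[80:280,170:370],(600,600))[...,::-1])
    m=(np.hypot(X[...,0]-c[0],X[...,1]-c[1])<.09)&(X[...,2]>.2)&(X[...,2]<.25)
    q=X[m]; A=np.c_[q[:,:2]-c,np.ones(len(q))]; 
    for _ in range(5):
        s=np.linalg.lstsq(A,q[:,2],rcond=None)[0]; k=abs(A@s-q[:,2])<.004; A=A[k];q=q[k]
    print(n,len(q),s,cv2.minEnclosingCircle(q[:,:2].astype(np.float32)))
E
```

```text
tool delta [322.3 152.7  -2.2] y angle 30.4 turn -44.6 q6 0.73 t 6.8
[-0.2683897   0.20256687 -3.98358911] [ 0.54418255 -0.17730344  0.31229411] 0.0255192770228688
scene 785 [-0.00762413  0.00035202  0.22995381] ((0.5478265285491943, -0.1769595593214035), 0.0769256204366684)
top 359 [-0.00118932  0.01598218  0.22818313] ((0.5553775429725647, -0.13228148221969604), 0.058096837252378464)
```

View pics/lift.png

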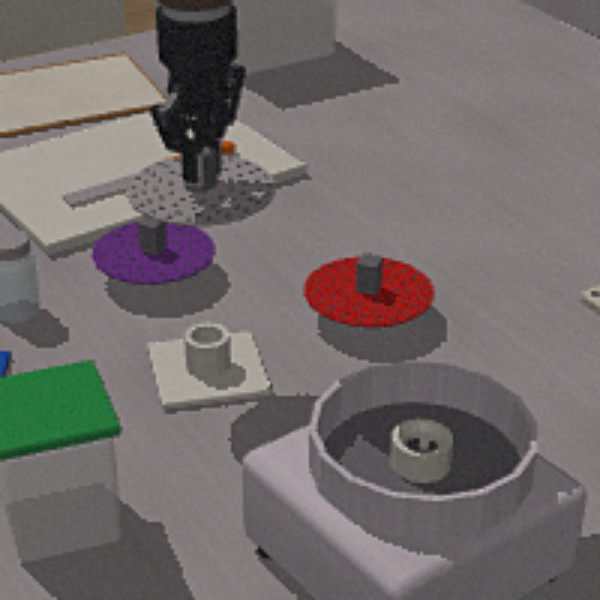

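The picture shows the steel disc held level (200,185 in the crop), the stand empty, and the collar and drive at (422,448). Carrying it over the machine.

step_arm:
  rows:
    - [[20,10,0],-3]
    - [[60,29,0],-8]
    - [[105,50,0],-13]
    - [[150,71,0],-18]
    - [[195,92,0],-23]
    - [[240,114,0],-28]
    - [[280,133,0],-33]
    - [[308,146,0],-37]
    - [[322,153,0],-37]
    - [[322,153,0],-37]
    - [[322,153,0],-37]
    - [[322,153,0],-37]

```text
clock: 8.4
eef_pos: [0.5143, 0.1765, 0.3142]
tool_rot: [0.197, 0.98, -0.0, 0.0]
ft_force: [-0.1, -0.4, -4.7]
grip_width: 0.0253
grasp_force: 59.0
```

```bash
python3 - <<'E'
from h import *
delta([.513,.178,.262]); o=bot.get_obs(); print(o['ft_force'],o['eef_pos'],o['grip_width'])
c=o['eef_pos'][:2]
im,d,p=cam('scene'); X=pts(d,p)
m=(np.hypot(X[...,0]-c[0],X[...,1]-c[1])<.09)&(X[...,2]>.2)&(X[...,2]<.25)
q=X[m]; print(cv2.minEnclosingCircle(q[:,:2].astype(np.float32)),np.median(q[:,2]))
# slot angle from earlier pictures
a=np.load('scene.npz')['im'];b=np.load('top.npz')['im']
cv2.imwrite('pics/slot.png',np.hstack([cv2.resize(a[215:245,295:325],(400,400),interpolation=cv2.INTER_CUBIC),cv2.resize(b[187:217,188:218],(400,400),interpolation=cv2.INTER_CUBIC)])[...,::-1])
E
```

```text
tool delta [ 1.8  1.  52.2] y angle 67.2 turn None q6 0.73 t 8.4
[-0.14637189 -0.40148299 -4.66635535] [0.51425015 0.17645636 0.31418462] 0.025280446934743843
((0.517483651638031, 0.1769363284111023), 0.07730048894882202) 0.23200347592142
```

View pics/slot.png

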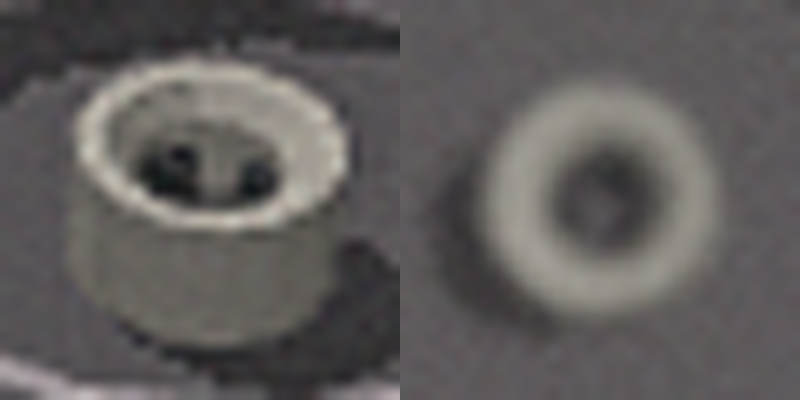

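step_arm:
  rows:
    - [[1,0,10],-5]
    - [[2,1,25],-10]
    - [[2,1,40],-15]
    - [[2,1,50],-18]
    - [[2,1,50],-18]
    - [[2,1,50],-18]
    - [[2,1,50],-18]
    - [[2,1,50],-18]

```text
clock: 9.45
eef_pos: [0.5128, 0.1793, 0.2646]
tool_rot: [0.041, 0.999, 0.0, 0.0]
ft_force: [0.3, 0.3, -5.3]
grip_width: 0.0254
grasp_force: 58.9
```

```bash
python3 - <<'E'
from h import *
delta([.513,.178,.248]); o=bot.get_obs(); print(o['ft_force'],o['ft_torque'],o['eef_pos'],o['grip_width'])
c=o['eef_pos'][:2]
for n in ('scene','top'):
  im,d,p=cam(n); X=pts(d,p)
  rr=np.hypot(X[...,0]-c[0],X[...,1]-c[1])
  for nm,r,z0,z1 in (('plate',.085,.172,.19),('wall',.12,.146,.158)):
    m=(rr<r)&(X[...,2]>z0)&(X[...,2]<z1); q=X[m]
    if nm=='plate':
      A=np.c_[q[:,:2]-c,np.ones(len(q))]; print('tilt',np.linalg.lstsq(A,q[:,2],rcond=None)[0])
    print(n,nm,len(q),cv2.minEnclosingCircle(q[:,:2].astype(np.float32)),np.median(q[:,2]))
E
```

```text
tool delta [-0.3 -1.3 16.6] y angle 85.3 turn None q6 0.42 t 9.45
[ 0.25415798  0.34224465 -5.27451448] [-0.0258927  -0.01584347  0.02043986] [0.51283958 0.17930824 0.26463959] 0.025421649396580946
tilt [-0.00051062 -0.00192315  0.18256206]
scene plate 1416 ((0.5154745578765869, 0.1807713806629181), 0.07707200944423676) 0.18250733634394783
scene wall 421 ((0.5136406421661377, 0.17854629456996918), 0.09888039529323578) 0.1515627792156039
tilt [-0.00295881  0.0047378   0.18191339]
top plate 442 ((0.5234388113021851, 0.16008569300174713), 0.070378877222538) 0.18165038397202382
top wall 169 ((0.5218170881271362, 0.15365815162658691), 0.09232088178396225) 0.1510449283787545
```

step_arm:
  rows:
    - [[1.5,-2,0],0]
    - [[1.5,-2,4],0]
    - [[1.5,-2,8],0]
    - [[1.5,-2,11],0]
    - [[1.5,-2,13],0]
    - [[1.5,-2,13],0]
    - [[1.5,-2,13],0]

```text
clock: 10.42
eef_pos: [0.5109, 0.1773, 0.2511]
tool_rot: [0.041, 0.999, -0.0, -0.0]
ft_force: [-0.6, -0.7, -5.0]
grip_width: 0.0256
grasp_force: 59.0
```

No contact yet. Going down another 4 mm in small steps.

step_arm:
  rows:
    - [[0,0,1],0]
    - [[0,0,2],0]
    - [[0,0,3],0]
    - [[0,0,4],0]
    - [[0,0,4],0]
    - [[0,0,4],0]

```text
clock: 11.18
eef_pos: [0.5112, 0.1773, 0.2484]
tool_rot: [0.041, 0.999, 0.0, 0.001]
ft_force: [-2.3, -2.0, 5.8]
grip_width: 0.025
grasp_force: 60.2
```

step_arm:
  rows:
    - [[0.3,-0.3,0],-2]
    - [[0.3,-0.3,0],-5]
    - [[0.3,-0.3,0],-8]
    - [[0.3,-0.3,0],-11]
    - [[0.3,-0.3,0],-14]
    - [[0.3,-0.3,0],-16]
    - [[0.3,-0.3,0],-16]

```text
clock: 12.05
eef_pos: [0.5117, 0.1766, 0.2484]
tool_rot: [-0.099, 0.995, -0.001, 0.002]
ft_force: [-0.9, -3.8, 5.8]
grip_width: 0.0256
grasp_force: 60.5
```

step_arm:
  rows:
    - [[0.3,0,0.3],-2]
    - [[0.3,0,0.3],-4]
    - [[0.3,0,0.3],-6]
    - [[0.3,0,0.3],-8]
    - [[0.3,0,0.3],-10]
    - [[0.3,0,0.3],-10]

```text
clock: 12.8
eef_pos: [0.5115, 0.1765, 0.2484]
tool_rot: [-0.185, 0.983, -0.001, 0.002]
ft_force: [0.4, -3.8, 7.3]
grip_width: 0.0253
grasp_force: 60.7
```

step_arm:
  rows:
    - [[0,0,0],-2]
    - [[0,0,0],-4]
    - [[0,0,0],-6]
    - [[0,0,0],-8]
    - [[0,0,0],-10]
    - [[0,0,0],-12]
    - [[0,0,0],-12]

```text
clock: 13.68
eef_pos: [0.5117, 0.1762, 0.2483]
tool_rot: [-0.287, 0.958, -0.001, 0.002]
ft_force: [0.2, -4.8, 6.3]
grip_width: 0.0257
grasp_force: 60.8
```

```bash
python3 - <<'E'
from h import *
delta([.513,.178,.234]); o=bot.get_obs(); print(o['ft_force'],o['ft_torque'],o['eef_pos'])
E
```

```text
tool delta [-2.   0.9 14.3] y angle 123.3 turn None q6 -0.25 t 13.675
[ 0.16949813 -4.84526691  6.277255  ] [-1.23328559 -0.07273044 -0.08356623] [0.51171786 0.17617964 0.24828091]
```

step_arm:
  rows:
    - [[0.3,-0.5,0],-2]
    - [[0.3,-0.5,0],-4]
    - [[0.3,-0.5,0],-6]
    - [[0.3,-0.5,0],-8]
    - [[0.3,-0.5,0],-10]
    - [[0.3,-0.5,0],-12]
    - [[0.3,-0.5,0],-14]
    - [[0.3,-0.5,0],-16]
    - [[0.3,-0.5,0],-16]

```text
clock: 14.8
eef_pos: [0.5113, 0.1756, 0.2463]
tool_rot: [-0.417, 0.909, -0.001, 0.0]
ft_force: [3.2, -5.6, -2.5]
grip_width: 0.0256
grasp_force: 60.5
```

It dropped 2 mm and the vertical force went slack, so the key is entering. Lowering gently while easing the side force.

step_arm:
  rows:
    - [[0.2,-0.7,0.5],0]
    - [[0.2,-0.7,1],0]
    - [[0.2,-0.7,2],0]
    - [[0.2,-0.7,3],0]
    - [[0.2,-0.7,3],0]

```text
clock: 15.42
eef_pos: [0.5114, 0.1751, 0.2432]
tool_rot: [-0.418, 0.909, -0.001, -0.0]
ft_force: [3.3, -3.9, -2.4]
grip_width: 0.0249
grasp_force: 60.2
```

```bash
python3 - <<'E'
from h import *
delta([.513,.178,.234]); o=bot.get_obs(); print(o['ft_force'],o['ft_torque'],o['eef_pos'])
E
```

```text
tool delta [-3.2  0.6  9.2] y angle 139.4 turn None q6 -0.53 t 15.425
[ 3.27184579 -3.91388417 -2.42159718] [-1.26068573 -0.73173493 -0.03686338] [0.51137291 0.17513867 0.24324483]
```

step_arm:
  rows:
    - [[0.1,-0.5,1.5],0]
    - [[0.1,-0.5,3],0]
    - [[0.1,-0.5,4.5],0]
    - [[0.1,-0.5,6],0]
    - [[0.1,-0.5,7.5],0]
    - [[0.1,-0.5,8],0]
    - [[0.1,-0.5,8],0]

```text
clock: 16.3
eef_pos: [0.5115, 0.1749, 0.2354]
tool_rot: [-0.417, 0.909, -0.001, -0.0]
ft_force: [1.8, -5.3, -0.3]
grip_width: 0.0252
grasp_force: 60.2
```

step_arm:
  rows:
    - [[0,0,0.7],0]
    - [[0,0,1.4],0]
    - [[0,0,2],0]
    - [[0,0,2],0]
    - [[0,0,2],0]

```text
clock: 16.92
eef_pos: [0.5114, 0.1748, 0.2347]
tool_rot: [-0.417, 0.909, -0.001, 0.0]
ft_force: [-0.1, -6.2, 4.5]
grip_width: 0.0253
grasp_force: 60.9
```

```bash
cat > chk.py <<'E'
from h import *
o=bot.get_obs(); print(o['ft_force'],o['clock'])
for n in ('scene','top'):
  im,d,p=cam(n); X=pts(d,p); c=np.array([.5135,.178])
  rr=np.hypot(X[...,0]-c[0],X[...,1]-c[1])
  for nm,r0,r1 in (('plate',.02,.068),('wall',.09,.097)):
    m=(rr<r1)&(rr>r0)&(abs(X[...,2]-.152)<.02); q=X[m]
    A=np.c_[q[:,:2]-c,np.ones(len(q))]; print(n,nm,len(q),np.linalg.lstsq(A,q[:,2],rcond=None)[0].round(4),np.median(q[:,2]).round(4))
  if n=='scene': cv2.imwrite('pics/chk%d.png'%int(o['clock']*10),cv2.resize(im[140:300,220:400],(675,600))[...,::-1])
E
python3 chk.py
```

```text
[-0.08512309 -6.24376533  4.47820722] 16.925
scene plate 1015 [-0.0016 -0.0098  0.1527] 0.1525
scene wall 849 [-0.0077 -0.0095  0.1458] 0.1465
top plate 327 [-0.0083 -0.0128  0.1515] 0.1522
top wall 175 [ 0.0133 -0.0294  0.1474] 0.1504
```

Plate median is 0.1525 m against a wall rim of 0.152 m, so the disc is home and level. Releasing and backing off.

step_arm:
  rows:
    - [[0,0,-1],0]
    - [[0,0,-1],0]
    - [[0,0,-1],0]
    - [[0,0,-1],0]
    - [[0,0,-1],0]
    - [[0,0,-1],0]
    - [[0,0,-1],0]
    - [[0,0,-1],0]
  claw: -1

```text
clock: 18.02
eef_pos: [0.5111, 0.1755, 0.2349]
tool_rot: [-0.418, 0.909, 0.0, 0.0]
ft_force: [-1.0, 0.1, -0.2]
grip_width: 0.0857
grasp_force: 0.0
```

step_arm:
  rows:
    - [[0,0,-10],0]
    - [[0,0,-30],0]
    - [[0,0,-60],0]
    - [[0,0,-90],0]
    - [[0,0,-120],0]
    - [[0,0,-120],0]
    - [[0,0,-120],0]
    - [[0,0,-120],0]

```text
clock: 19.02
eef_pos: [0.5106, 0.1753, 0.3536]
tool_rot: [-0.418, 0.909, 0.0, -0.001]
ft_force: [-0.2, 0.4, -0.1]
grip_width: 0.0854
grasp_force: 0.0
```

```bash
python3 chk.py; ls pics
```

```text
[-0.24195665  0.42085546 -0.14687593] 19.025
scene plate 1127 [-0.0006 -0.0008  0.1524] 0.1524
scene wall 978 [-0.0091 -0.0106  0.1457] 0.1467
top plate 482 [-1.000e-04 -8.500e-03  1.512e-01] 0.1516
top wall 152 [ 0.0125 -0.029   0.1474] 0.1511
both.png
chk169.png
chk190.png
crop.png
lift.png
near.png
near1.png
scene0.png
slot.png
top0.png
```

View pics/chk190.png

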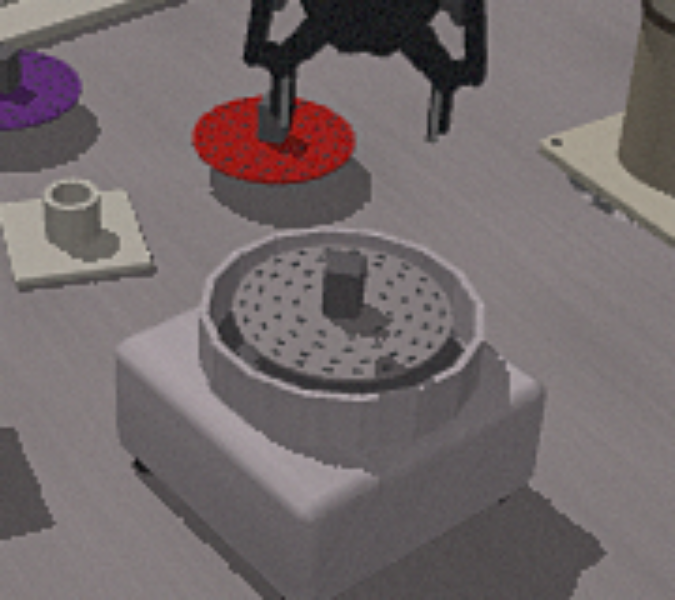

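The disc sits centred and level inside the wall (knob at 343,283), and the gripper is clear of it.

```bash
python3 -c "from workcell import bot; print(bot.job_done())"
```

```text
the job is handed in; nothing more can be done
None
```

The grating disc is keyed in the drive, with its plate level with the wall rim (about 152 mm), and released; I handed the job in at about 19 s of the 72 s allowed, but the hand-in returned no verdict.

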